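Tip a shelf carcass onto its back against the bench stop

ROBOT

A 7-joint arm with a two-finger parallel gripper is mounted at the origin on the work surface. World frame = base frame: x ahead of the robot, y to its left, z up, the work surface at z = 0. Lengths are in m, angles in rad, forces in N, time in s.
With the tool pointing down it reaches from about 0.425 to 0.875 m from the base axis. Payload 4.7 kg.
Tool frame: the origin (TCP) lies at the very end of the fingers, on their centre line; the grasp point (between the pads) lies 19 mm behind it; z points along the fingers, y is the direction in which the jaws open and shut (so a half turn about z gives the same grasp; the last joint's range is limited). The gripper opens to 87 mm and grips with 3 to 60 N. Pads are 19 mm wide; open, the fingers measure 117 mm over their backs; the gripper's body (75 mm by 190 mm) begins 51 mm behind the grasp point.
Start: joints at [1.201, 0.321, -0.07, 1.45, 0.023, 1.371, -0.057], TCP at [0.243, -0.603, 0.223] pointing down, gripper open.
Joint ranges: [-2.86, 2.86], [-0.3, 2.09], [-1.38, 1.24], [0.06, 2.45], [-1.56, 4.7], [0.09, 2.05], [-2.69, 2.69]. Speed limits (rad/s): [2.57, 2.57, 3.14, 3.14, 3.14, 3.14, 3.14].

INTERFACE

Orientations are given as a rotation vector (axis times angle).
In Python, from bench import ctrl, get_image, camera_info gives the robot as it stands.
- The arm moves only by the tool carry_out, never from a script. Its argument "commands" is a list of rows, each an object of numbers: "tx", "ty", "tz": the shift along the tool's x, y, z in m; "rx", "ry", "rz": the turn, a rotation vector about the tool's x, y, z in rad; "jaw": the opening, from 0 (shut) to 1 (fully open). In form: [{"tx": .., "ty": .., "tz": .., "rx": .., "ry": .., "rz": .., "jaw": ..}, ...]. A call has 1 to 12 rows; each row is the pose to reach, as a shift and turn from the pose commanded when the call began, along the tool's axes at that moment; what a row does not reach only later rows make up. A row lasts 1/8 s, in which the tool goes at most 62.5 mm and 10.7 degrees, less where a joint would pass 70% of its speed; a pose out of reach is approached as far as the arm can. A call with a gripper value outside its range is refused whole. The fingers move at their own pace and stop on an object; "grip_force" is the grip in N (left out, the last holds). Time passes only in rows, so rows that repeat a pose let the fingers close. It gives the time, the measured TCP pose, the force and the opening at its end, in the units of the state.
- ctrl.get_state(): the state, without advancing time (a new reading comes with each control period).
- get_image(name): name is "scene" or "top"; returns the picture (384x512x3 uint8, red, green, blue); there is no depth.
- camera_info(name): a dict with "intrinsics" (3x3 intrinsics, pixels), "R" (3x3) and "t" (3): a world point X has camera coordinates R X + t. Camera axes: x right, y down, z forward; pixel columns grow to the right and rows downward; lengths in m; the calibration is good to about 2 mm. A picture is of the moment at which its call begins. camera_info takes no time and is no camera call.
- ctrl.close_job(): hands the job in, once; it reports no verdict.
The state is a dict: "time": time; "joint_positions": joint angles; "qd": joint speeds; "joint_torque": joint torques, N m; "position": TCP position; "tool_rot": TCP orientation; "ft_force": force on the tool from outside, world axes, zero at the start; "torque": the same for the moment, N m; "grip_width": opening from 0.0 (shut) to 1.0 (fully open).
Only numpy, scipy, OpenCV 4.12 (cv2) and the standard library are available. Lean on these libraries where they do the work, as an engineer would, in place of code of your own. Each camera call takes 0.05 s, during which the arm holds its last target.

TASK

Push the small standing shelf carcass over so that it lies on its back with the open front facing up, then push it along the bench until its top panel sits flush against the wooden stop over its whole width. Only push it, do not lift or carry it, and leave the glue, tub and tape where they are.

Things in the scene. Friction and masses are not known exactly. Their poses are not given: they have to be found in the camera images.
- carcass: Loose two-bay wall shelf, dark wood, pale chipboard front edges, 0.5 to 0.85 kg: 160 wide (its y) x 90 deep (x) x 200 mm high (z), boards 12 mm, thin back. Origin: centre of the outer face of the bottom panel; z points to the top panel, -x out of the open front. It stands upright, back towards the stop (within 0.35 rad). Lying on its back: x down, z to the stop, origin 45 mm up; slides at 2 to 6 N.
- back_foot (a point): Middle of the carcass's edge between back and underside, 45 mm from the origin along its +x; on the bench both standing and lying. Pushed on the front edge of its top panel, towards the back, the carcass tips over this edge rather than slide and falls by itself after some 90 mm. Its top panel then lies 20 to 160 mm short of the stop.
- top_corner_a (a point): Corner of the carcass where top panel, back and its -y side meet: carcass frame (+45, -80, +200) mm. At bench height when lying on the back.
- top_corner_b (a point): Corner of the carcass where top panel, back and its +y side meet: carcass frame (+45, +80, +200) mm. At bench height when lying on the back.
- stop_face (a point): Centre of the working face of the stop, a pale wooden batten fixed to the bench, 360 mm long (its y), 40 mm thick (its x), 30 mm high; this point is 15 mm above the bench. Its -x points out of the face, level, towards the carcass; its y runs along the face. A carcass that arrives askew can wedge on one corner: square it by pushing the side that hangs back.
- glue: Bystander: yellow glue bottle with red cap standing behind the stop, 52 mm diameter, 150 mm high; origin at the centre of its underside.
- tub: Bystander: clear tub of screws with blue lid, 94 x 154 x 66 mm, on the far part of the bench; origin at the centre of its underside.
- tape: Bystander: grey roll of tape lying flat, 100 mm diameter, 45 mm high, behind the stop; origin at the centre of its underside.
There are look-alikes about, which are no part of the job. Several things have the shape of the carcass; the one meant has the colours described above.

How it is judged:
By the outcome, as a careful person would: the job done as asked, in the order asked, and still so for the second after the job is handed in, with the robot touching nothing.
It also fails if it takes over 64 s, if anything falls off the work surface, if the arm or the gripper's body presses on something with over 40 N, if the wrist force passes 120 N, or if a joint passes its speed limit or range.

## Working session

There is one attempt and no reset: what is moved stays moved. The work goes in short steps, Python scripts to look and compute and a tool call to move; the robot and the scene stay as the last step left them, time stands still between calls to the robot, and variables do not carry over. Pictures are saved under pics/ and viewed, and the job is handed in when it is done.

Besides the shell and the picture viewer there is one more tool, called in YAML: its name, and indented under it one key for each argument. carry_out: Moves the arm, as the interface text tells. Its arguments: {"type":"object","properties":{"commands":{"type":"array"},"grip_force":{"type":"number"}},"required":["commands"]}

```bash
mkdir -p pics; ls
python3 - <<'E'
from bench import ctrl,get_image,camera_info
import cv2,numpy as np
for n in("scene","top"):
    cv2.imwrite(f"pics/{n}0.png",cv2.resize(get_image(n)[:,:,::-1],(800,600),interpolation=cv2.INTER_CUBIC))
    c=camera_info(n);print(n,np.round(c["intrinsics"],1).tolist(),np.round(c["R"],3).tolist(),np.round(c["t"],3))
s=ctrl.get_state();print(s)
E
```

```text
pics
scene [[357.8, 0.0, 257.6], [0.0, 357.8, 194.3], [0.0, 0.0, 1.0]] [[-0.494, -0.869, 0.002], [-0.832, 0.473, -0.289], [0.25, -0.144, -0.957]] [0.303 0.479 1.187]
top [[430.3, 0.0, 263.6], [0.0, 430.3, 193.2], [0.0, 0.0, 1.0]] [[0.005, -1.0, -0.022], [-0.993, -0.003, -0.115], [0.115, 0.022, -0.993]] [0.041 0.573 1.37 ]
{'time': 0.1, 'joint_positions': array([ 1.20110831,  0.32175646, -0.07008349,  1.4515588 ,  0.02262218,
        1.37077885, -0.05685911]), 'qd': array([ 0.00175054, -0.00366322,  0.00011808, -0.00294848, -0.00037093,
        0.00191968,  0.00173591]), 'joint_torque': array([-4.39770056e-04, -4.92572021e+01, -4.05920399e-01, -3.13396990e+01,
       -6.41027489e-02,  3.94710910e-02,  5.22871176e-05]), 'position': array([ 0.24314642, -0.60228039,  0.22156303]), 'tool_rot': array([-3.08227908e+00, -5.98954779e-01,  6.88610720e-04]), 'ft_force': array([ 0.61676973,  0.04420164, -0.49692581]), 'torque': array([-0.00256722, -0.02578034, -0.02967523]), 'grip_width': 1.0023853501914812}
```

View pics/scene0.png

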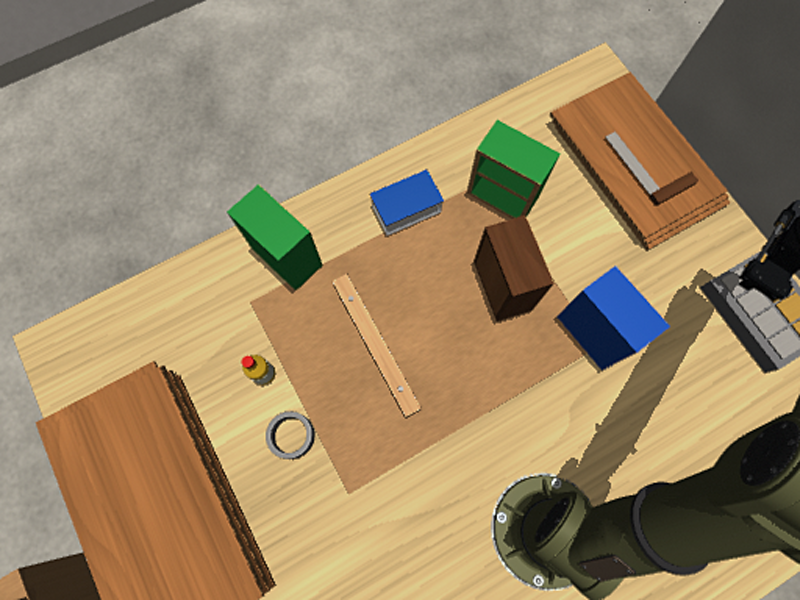

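View pics/top0.png

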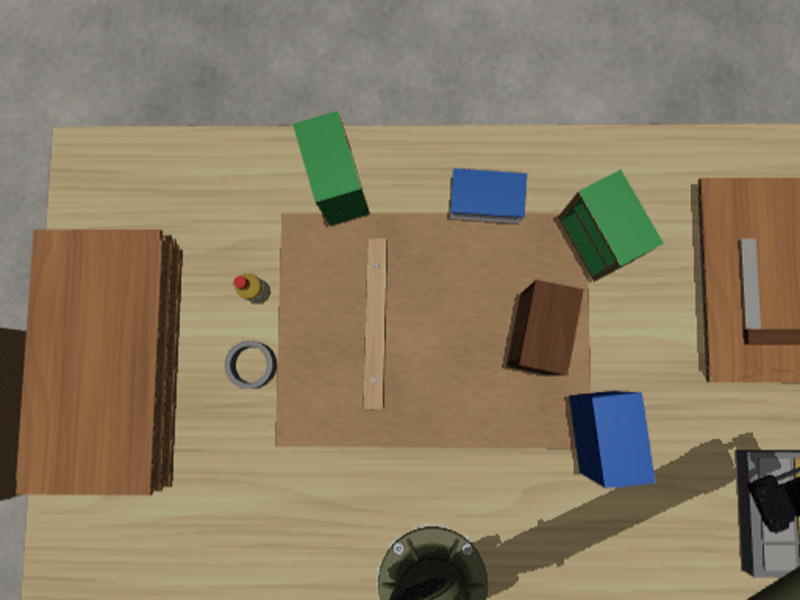

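Candidates with the carcass's shape, in the top view: green (330,170), green (610,225), blue (612,438) and dark wood (548,328). The dark wood one matches the description, so I'll confirm it in an enlarged crop.

```bash
cat > h.py <<'E'
from bench import ctrl,get_image,camera_info
import cv2,numpy as np
np.set_printoptions(suppress=True,precision=4)
def crop(n,x0,y0,w,h,k,f):
    im=get_image(n)[y0:y0+h,x0:x0+w,::-1]
    cv2.imwrite(f,cv2.resize(im,None,fx=k,fy=k,interpolation=cv2.INTER_CUBIC))
def p2w(n,u,v,z):
    c=camera_info(n);K,R,t=[np.array(c[a]) for a in("intrinsics","R","t")]
    d=R.T@np.linalg.solve(K,[u,v,1]);o=-R.T@t
    return o+d*(z-o[2])/d[2]
def w2p(n,X):
    c=camera_info(n);K,R,t=[np.array(c[a]) for a in("intrinsics","R","t")]
    p=K@(R@np.array(X)+t);return p[:2]/p[2]
E
python3 -c "
from h import *
crop('top',310,165,80,90,7,'pics/c1.png')
crop('scene',290,125,80,90,7,'pics/c2.png')
crop('top',215,145,60,125,4.8,'pics/c3.png')"
```

```text
(no output)
```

View pics/c1.png

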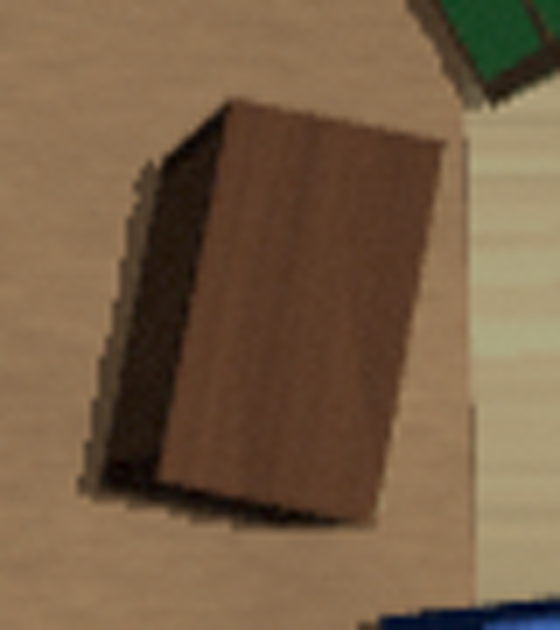

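View pics/c2.png

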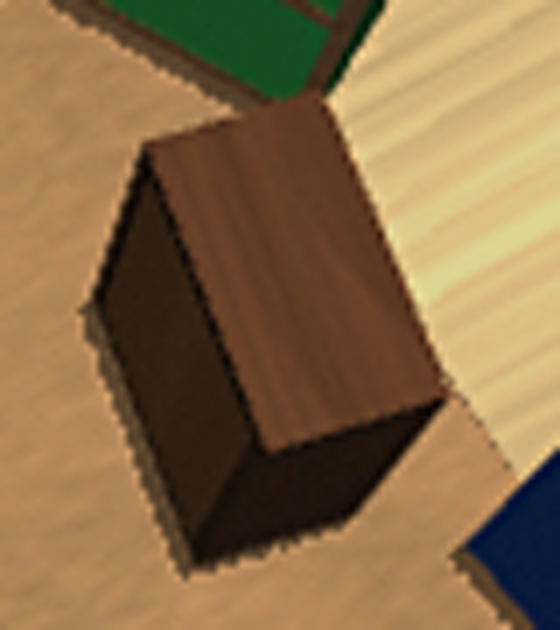

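View pics/c3.png

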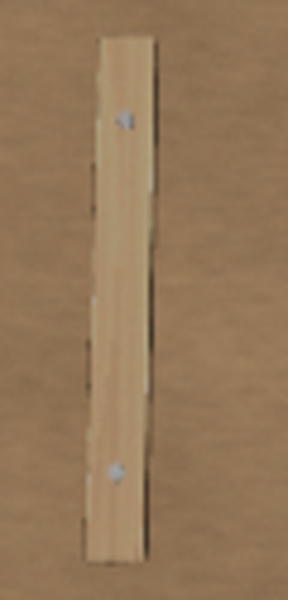

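c1 shows the dark wood carcass with its top corners at crop (232,100), (445,142), (375,523) and (158,482). Its dark back faces left, towards the stop. c3 shows the stop's top face with corners (100,37), (155,37), (147,562) and (86,562).

```bash
python3 -c "
from h import *
P=[]
for u,v in[(232,100),(445,142),(375,523),(158,482)]:
    P.append(p2w('top',310+u/7-.5,165+v/7-.5,.2))
P=np.array(P);print(P);print([np.linalg.norm(P[i]-P[(i+1)%4]) for i in range(4)],P.mean(0))
Q=[]
for u,v in[(146,143),(318,93),(447,395),(270,453)]:
    Q.append(p2w('scene',290+u/7-.5,125+v/7-.5,.2))
Q=np.array(Q);print(Q,Q.mean(0))
S=np.array([p2w('top',215+u/4.8-.5,145+v/4.8-.5,.03) for u,v in[(100,37),(155,37),(147,562),(86,562)]])
print(S,[np.linalg.norm(S[i]-S[(i+1)%4]) for i in range(4)])
d=S[1]-S[2];print('stop face dir',np.degrees(np.arctan2(d[1],d[0])))
d=P[0]-P[3];print(np.degrees(np.arctan2(d[1],d[0])));d=P[1]-P[2];print(np.degrees(np.arctan2(d[1],d[0])))
d=Q[0]-Q[3];print(np.degrees(np.arctan2(d[1],d[0])));d=Q[1]-Q[2];print(np.degrees(np.arctan2(d[1],d[0])))
# neighbors
for n,u,v in[('green far corner',595,280),('green l',558,218),('blue',570,395),('blue top L',595,395)]:
  print(n,p2w('top',u*.64,v*.64,0),p2w('top',u*.64,v*.64,.2))
"
```

```text
[[ 0.5957 -0.1868  0.2   ]
 [ 0.5786 -0.2733  0.2   ]
 [ 0.4235 -0.2416  0.2   ]
 [ 0.4395 -0.1545  0.2   ]]
[np.float64(0.08818237064453037), np.float64(0.15829889347708312), np.float64(0.08847319282799539), np.float64(0.15951229824524463)] [ 0.5093 -0.214   0.2   ]
[[ 0.5942 -0.1871  0.2   ]
 [ 0.576  -0.2712  0.2   ]
 [ 0.4212 -0.2397  0.2   ]
 [ 0.4376 -0.1549  0.2   ]] [ 0.5073 -0.2132  0.2   ]
[[0.7094 0.1381 0.03  ]
 [0.7095 0.1002 0.03  ]
 [0.3517 0.102  0.03  ]
 [0.3514 0.1429 0.03  ]] [np.float64(0.037978836768076785), np.float64(0.3577734969806475), np.float64(0.04091250682215808), np.float64(0.3580304640405159)]
stop face dir -0.28987624217907515
-11.664977087881189
-11.566083890188722
-11.649661766823465
-11.511648742343631
green far corner [ 0.6247 -0.3459  0.    ] [ 0.5948 -0.2957  0.2   ]
green l [ 0.7597 -0.27    0.    ] [ 0.7109 -0.2304  0.2   ]
blue [ 0.3813 -0.2877  0.    ] [ 0.3855 -0.2456  0.2   ]
blue top L [ 0.3816 -0.3397  0.    ] [ 0.3858 -0.2903  0.2   ]
```

```bash
cat >> h.py <<'E'
from scipy.spatial.transform import Rotation as Ro
def go(p,yawdeg,base=None):
    s=ctrl.get_state();R0=Ro.from_rotvec(s['tool_rot'])
    a=np.radians(yawdeg);X=np.array([np.cos(a),np.sin(a),0]);Z=np.array([0,0,-1.]);T=Ro.from_matrix(np.c_[X,np.cross(Z,X),Z])
    print('t',R0.inv().apply(np.array(p)-s['position']),'r',(R0.inv()*T).as_rotvec(),'pos',s['position'],'tx yaw',np.degrees(np.arctan2(*R0.as_matrix()[[1,0],0])),'f',s['ft_force'],s['time'])
E
python3 -c "
from h import *
go([.243,-.603,.33],78.4)
go([.491,-.294,.33],78.4)"
```

```text
t [-0.0004  0.0003 -0.108 ] r [-0.0009 -0.0004 -0.9845] pos [ 0.2432 -0.6025  0.222 ] tx yaw 21.99035768409206 f [-1.5025  0.2182  0.3427] 0.25
t [ 0.3452 -0.1934 -0.1078] r [-0.0009 -0.0004 -0.9845] pos [ 0.2432 -0.6025  0.222 ] tx yaw 21.99035768409206 f [-1.5025  0.2182  0.3427] 0.25
```

carry_out:
  commands:
    - {"tz":-0.06,"jaw":1}
    - {"tz":-0.108,"rz":-0.15,"jaw":1}
    - {"tx":0.05,"ty":-0.028,"tz":-0.108,"rz":-0.3,"jaw":1}
    - {"tx":0.1,"ty":-0.056,"tz":-0.108,"rz":-0.45,"jaw":1}
    - {"tx":0.15,"ty":-0.084,"tz":-0.108,"rz":-0.6,"jaw":1}
    - {"tx":0.2,"ty":-0.112,"tz":-0.108,"rz":-0.75,"jaw":1}
    - {"tx":0.25,"ty":-0.14,"tz":-0.108,"rz":-0.9,"jaw":1}
    - {"tx":0.3,"ty":-0.168,"tz":-0.108,"rz":-0.985,"jaw":1}
    - {"tx":0.345,"ty":-0.193,"tz":-0.108,"rz":-0.985,"jaw":1}
    - {"tx":0.345,"ty":-0.193,"tz":-0.108,"rz":-0.985,"jaw":1}
    - {"tx":0.345,"ty":-0.193,"tz":-0.108,"rz":-0.985,"jaw":1}
    - {"tx":0.345,"ty":-0.193,"tz":-0.108,"rz":-0.985,"jaw":1}

```text
invalid input
```

```bash
python3 -c "
from h import *
go([.491,-.294,.174],78.4)
crop('top',256,90,240,200,3,'pics/a1.png')
crop('scene',256,90,240,200,3,'pics/a2.png')"
```

```text
t [ 0.3453 -0.1932  0.0482] r [-0.0009 -0.0004 -0.9845] pos [ 0.2432 -0.6025  0.222 ] tx yaw 21.99035768409206 f [-1.5025  0.2182  0.3427] 0.25
```

View pics/a1.png

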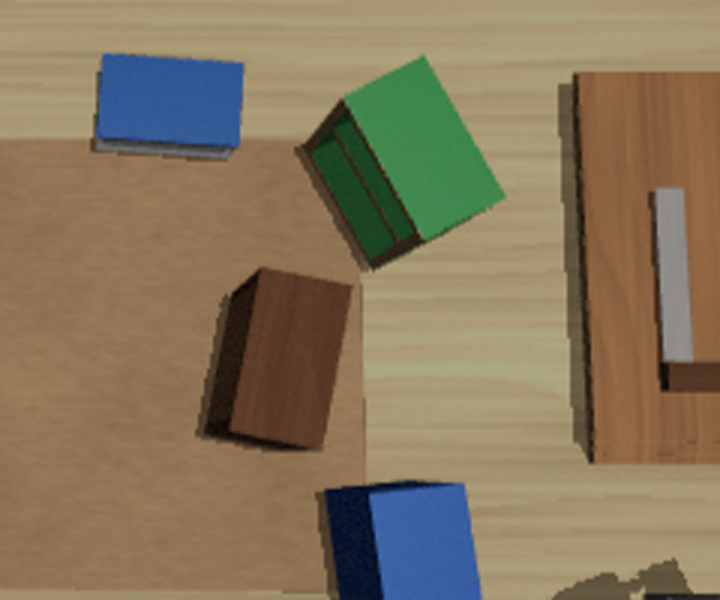

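View pics/a2.png

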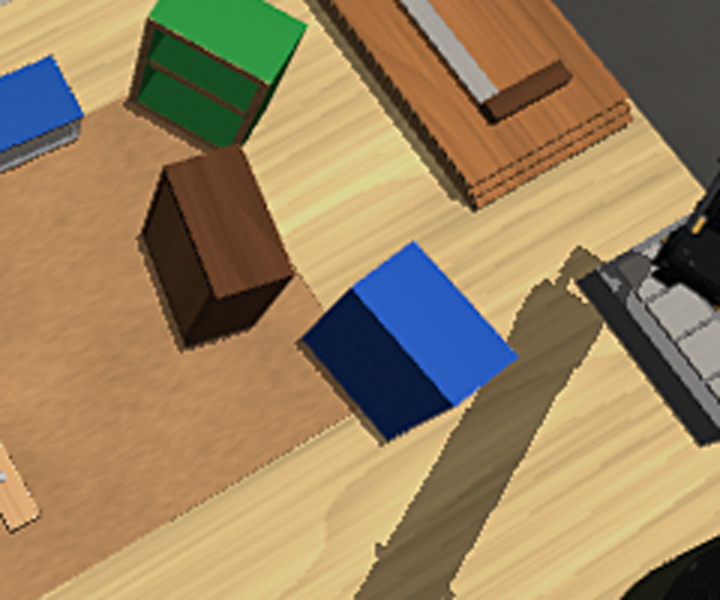

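The call was refused and nothing moved. I'll resend it with every key given in each row.

carry_out:
  commands:
    - {"tx":0,"ty":0,"tz":-0.06,"rx":0,"ry":0,"rz":0,"jaw":1}
    - {"tx":0,"ty":0,"tz":-0.108,"rx":0,"ry":0,"rz":-0.15,"jaw":1}
    - {"tx":0.05,"ty":-0.028,"tz":-0.108,"rx":0,"ry":0,"rz":-0.3,"jaw":1}
    - {"tx":0.1,"ty":-0.056,"tz":-0.108,"rx":0,"ry":0,"rz":-0.45,"jaw":1}
    - {"tx":0.15,"ty":-0.084,"tz":-0.108,"rx":0,"ry":0,"rz":-0.6,"jaw":1}
    - {"tx":0.2,"ty":-0.112,"tz":-0.108,"rx":0,"ry":0,"rz":-0.75,"jaw":1}
    - {"tx":0.25,"ty":-0.14,"tz":-0.108,"rx":0,"ry":0,"rz":-0.9,"jaw":1}
    - {"tx":0.3,"ty":-0.168,"tz":-0.108,"rx":0,"ry":0,"rz":-0.985,"jaw":1}
    - {"tx":0.345,"ty":-0.193,"tz":-0.108,"rx":0,"ry":0,"rz":-0.985,"jaw":1}
    - {"tx":0.345,"ty":-0.193,"tz":-0.108,"rx":0,"ry":0,"rz":-0.985,"jaw":1}
    - {"tx":0.345,"ty":-0.193,"tz":-0.108,"rx":0,"ry":0,"rz":-0.985,"jaw":1}
    - {"tx":0.345,"ty":-0.193,"tz":-0.108,"rx":0,"ry":0,"rz":-0.985,"jaw":1}
  grip_force: 20

```text
time: 1.85
position: [0.49, -0.2963, 0.3305]
tool_rot: [2.437, 1.982, -0.001]
ft_force: [-0.8, -0.2, -0.4]
grip_width: 0.998
```

```bash
python3 -c "
from h import *
go([.491,-.294,.174],78.4)
crop('top',256,90,240,200,3,'pics/a3.png')"
```

```text
t [0.0026 0.0006 0.1565] r [-0.0004  0.0007 -0.0025] pos [ 0.49   -0.2963  0.3305] tx yaw 78.25653270406096 f [-0.7722 -0.2054 -0.436 ] 1.85
```

View pics/a3.png

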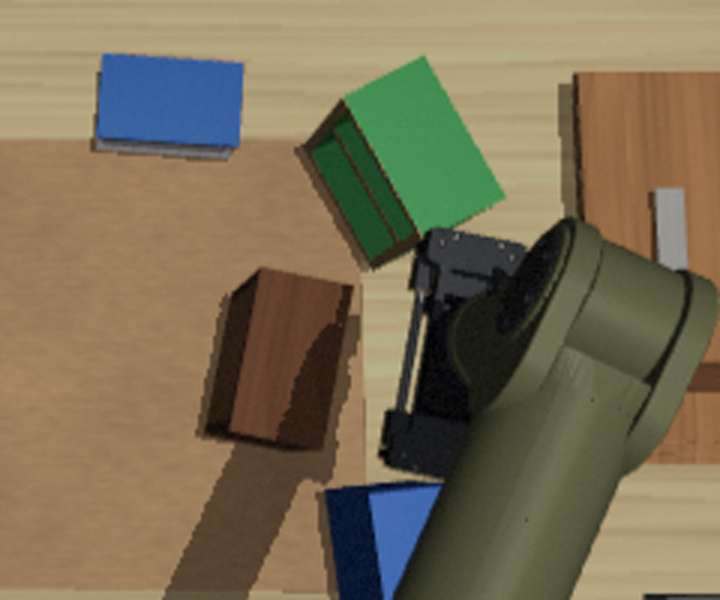

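carry_out:
  commands:
    - {"tx":0,"ty":0,"tz":0.05,"rx":0,"ry":0,"rz":0,"jaw":1}
    - {"tx":0,"ty":0,"tz":0.1,"rx":0,"ry":0,"rz":0,"jaw":1}
    - {"tx":0,"ty":0,"tz":0.14,"rx":0,"ry":0,"rz":0,"jaw":1}
    - {"tx":0,"ty":0,"tz":0.156,"rx":0,"ry":0,"rz":0,"jaw":1}
    - {"tx":0,"ty":0,"tz":0.156,"rx":0,"ry":0,"rz":0,"jaw":1}
    - {"tx":0.01,"ty":0,"tz":0.156,"rx":0,"ry":0,"rz":0,"jaw":1}
    - {"tx":0.02,"ty":0,"tz":0.156,"rx":0,"ry":0,"rz":0,"jaw":1}
    - {"tx":0.026,"ty":0,"tz":0.156,"rx":0,"ry":0,"rz":0,"jaw":1}
    - {"tx":0.031,"ty":0,"tz":0.156,"rx":0,"ry":0,"rz":0,"jaw":1}
    - {"tx":0.036,"ty":0,"tz":0.156,"rx":0,"ry":0,"rz":0,"jaw":1}
    - {"tx":0.041,"ty":0,"tz":0.156,"rx":0,"ry":0,"rz":0,"jaw":1}
    - {"tx":0.046,"ty":0,"tz":0.156,"rx":0,"ry":0,"rz":0,"jaw":1}

```text
time: 3.4
position: [0.5002, -0.2491, 0.1744]
tool_rot: [-2.434, -1.986, 0.0]
ft_force: [0.9, -1.6, 1.2]
grip_width: 1.001
```

```bash
python3 -c "
from h import *
go([.491,-.294,.174],78.4)
crop('scene',256,90,200,160,4,'pics/a4.png')"
```

```text
t [-0.0458  0.      0.0004] r [-0.0003 -0.0001  0.0004] pos [ 0.5002 -0.2491  0.1744] tx yaw 78.42241904606732 f [ 0.8678 -1.6182  1.1952] 3.4
```

View pics/a4.png

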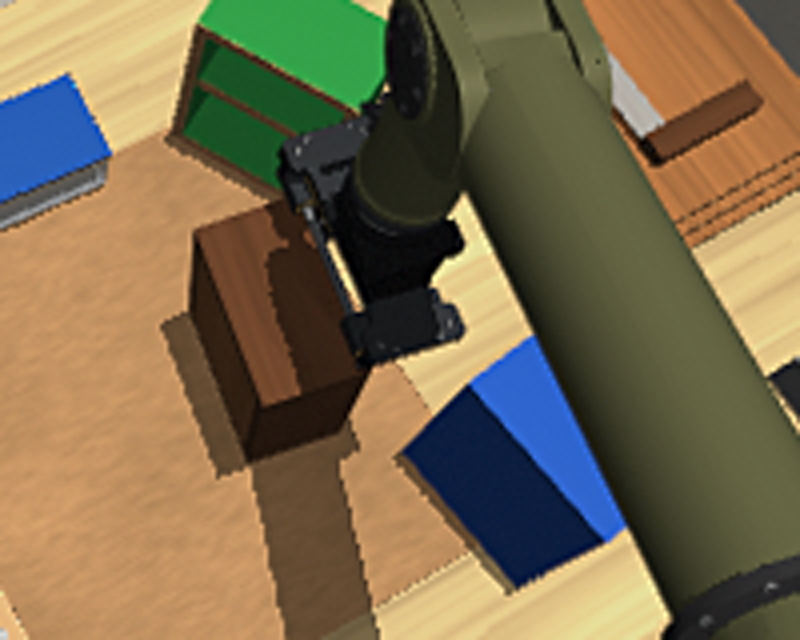

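It's tipping: the shadow shows the underside lifting, and the force is small. I'll keep pushing.

carry_out:
  commands:
    - {"tx":0.008,"ty":0,"tz":0,"rx":0,"ry":0,"rz":0,"jaw":1}
    - {"tx":0.016,"ty":0,"tz":0,"rx":0,"ry":0,"rz":0,"jaw":1}
    - {"tx":0.024,"ty":0,"tz":0,"rx":0,"ry":0,"rz":0,"jaw":1}
    - {"tx":0.032,"ty":0,"tz":0,"rx":0,"ry":0,"rz":0,"jaw":1}
    - {"tx":0.04,"ty":0,"tz":0,"rx":0,"ry":0,"rz":0,"jaw":1}
    - {"tx":0.048,"ty":0,"tz":0,"rx":0,"ry":0,"rz":0,"jaw":1}
    - {"tx":0.056,"ty":0,"tz":0,"rx":0,"ry":0,"rz":0,"jaw":1}
    - {"tx":0.064,"ty":0,"tz":0,"rx":0,"ry":0,"rz":0,"jaw":1}
    - {"tx":0.072,"ty":0,"tz":0,"rx":0,"ry":0,"rz":0,"jaw":1}
    - {"tx":0.08,"ty":0,"tz":0,"rx":0,"ry":0,"rz":0,"jaw":1}
    - {"tx":0.084,"ty":0,"tz":0,"rx":0,"ry":0,"rz":0,"jaw":1}
    - {"tx":0.084,"ty":0,"tz":0,"rx":0,"ry":0,"rz":0,"jaw":1}

```text
time: 4.95
position: [0.5172, -0.1669, 0.1746]
tool_rot: [2.433, 1.987, -0.0]
ft_force: [0.8, -0.2, 0.1]
grip_width: 1.004
```

```bash
python3 -c "
from h import *
go([.491,-.294,.174],78.4)
crop('scene',196,90,200,160,4,'pics/a5.png')"
```

```text
t [-0.1298 -0.0002  0.0006] r [0.0001 0.0001 0.001 ] pos [ 0.5172 -0.1669  0.1746] tx yaw 78.45955634490933 f [ 0.8183 -0.2179  0.099 ] 4.95
```

View pics/a5.png

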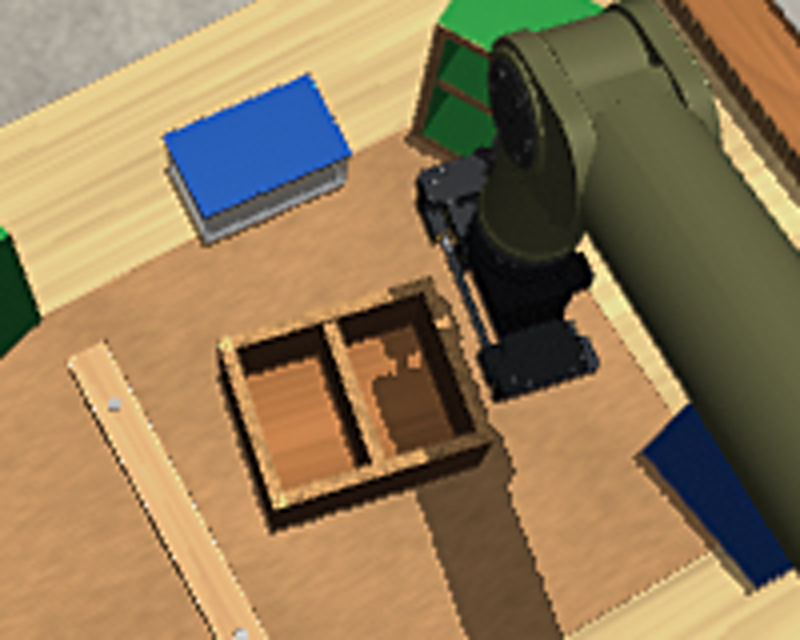

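The carcass has fallen onto its back with the open front up. Its rim corners in the crop are (222,343), (430,285), (492,440) and (272,503).

```bash
python3 -c "
from h import *
crop('top',200,130,180,130,4,'pics/a6.png')
Q=np.array([p2w('scene',196+u/4-.5,90+v/4-.5,.09) for u,v in[(220,342),(430,282),(494,440),(272,505)]])
print(Q,[np.linalg.norm(Q[i]-Q[(i+1)%4]) for i in range(4)])
for a,b in((0,3),(1,2)):
  d=Q[a]-Q[b];print(np.degrees(np.arctan2(d[1],d[0])))
"
```

```text
[[ 0.6355  0.0166  0.09  ]
 [ 0.5926 -0.1738  0.09  ]
 [ 0.4408 -0.1447  0.09  ]
 [ 0.4855  0.0501  0.09  ]] [np.float64(0.19512926988414536), np.float64(0.15452299930290042), np.float64(0.19986919237965023), np.float64(0.15367908254262697)]
-12.60669533425115
-10.849878583156356
```

View pics/a6.png

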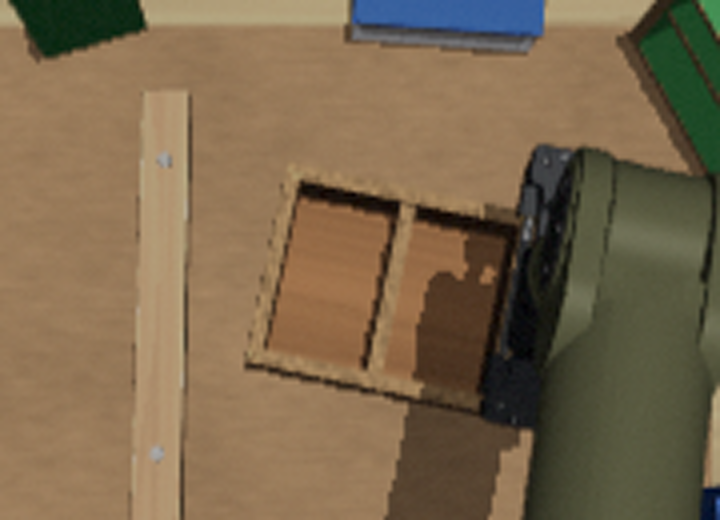

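```bash
python3 -c "
from h import *
go([.509,-.205,.174],78.4)
go([.509,-.205,.034],78.4)"
```

```text
t [-0.0383 -0.0003  0.0005] r [-0.      0.0003  0.0001] pos [ 0.517  -0.1676  0.1745] tx yaw 78.40568787268694 f [-0.8319 -0.3711  0.1538] 5.05
t [-0.0383 -0.0003  0.1405] r [-0.      0.0003  0.0001] pos [ 0.517  -0.1676  0.1745] tx yaw 78.40568787268694 f [-0.8319 -0.3711  0.1538] 5.05
```

carry_out:
  commands:
    - {"tx":-0.02,"ty":0,"tz":0,"rx":0,"ry":0,"rz":0,"jaw":1}
    - {"tx":-0.038,"ty":0,"tz":0,"rx":0,"ry":0,"rz":0,"jaw":1}
    - {"tx":-0.038,"ty":0,"tz":0,"rx":0,"ry":0,"rz":0,"jaw":1}
    - {"tx":-0.038,"ty":0,"tz":0.03,"rx":0,"ry":0,"rz":0,"jaw":1}
    - {"tx":-0.038,"ty":0,"tz":0.065,"rx":0,"ry":0,"rz":0,"jaw":1}
    - {"tx":-0.038,"ty":0,"tz":0.1,"rx":0,"ry":0,"rz":0,"jaw":1}
    - {"tx":-0.038,"ty":0,"tz":0.13,"rx":0,"ry":0,"rz":0,"jaw":1}
    - {"tx":-0.038,"ty":0,"tz":0.14,"rx":0,"ry":0,"rz":0,"jaw":1}
    - {"tx":-0.038,"ty":0,"tz":0.14,"rx":0,"ry":0,"rz":0,"jaw":1}
    - {"tx":-0.038,"ty":0,"tz":0.14,"rx":0,"ry":0,"rz":0,"jaw":1}

```text
time: 6.3
position: [0.5106, -0.2048, 0.0359]
tool_rot: [2.432, 1.985, 0.002]
ft_force: [0.5, 0.1, 0.7]
grip_width: 0.997
```

```bash
python3 -c "
from h import *
crop('scene',196,90,200,160,4,'pics/a7.png')
go([.517,-.180,.034],78.4)
go([.525,-.140,.034],89.7)
go([.525,-.112,.034],89.7)"
```

```text
t [0.0257 0.0013 0.002 ] r [0.0024 0.0007 0.0004] pos [ 0.5106 -0.2049  0.036 ] tx yaw 78.4252494874134 f [-1.064   0.2688  0.7384] 6.35
t [0.0665 0.0011 0.0019] r [ 0.0024  0.0009 -0.1968] pos [ 0.5106 -0.2049  0.036 ] tx yaw 78.4252494874134 f [-1.064   0.2688  0.7384] 6.35
t [ 0.0939 -0.0045  0.0019] r [ 0.0024  0.0009 -0.1968] pos [ 0.5106 -0.2049  0.036 ] tx yaw 78.4252494874134 f [-1.064   0.2688  0.7384] 6.35
```

View pics/a7.png

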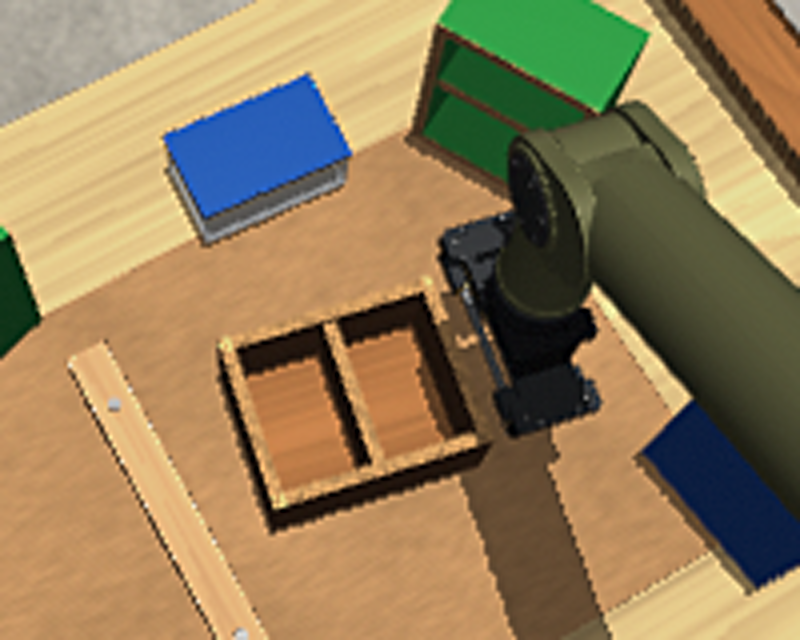

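The carcass hasn't moved and the gripper is clear of it. Next I push and turn it square at the same time.

carry_out:
  commands:
    - {"tx":0.012,"ty":0,"tz":0,"rx":0,"ry":0,"rz":0,"jaw":1}
    - {"tx":0.024,"ty":0,"tz":0,"rx":0,"ry":0,"rz":0,"jaw":1}
    - {"tx":0.03,"ty":0,"tz":0,"rx":0,"ry":0,"rz":-0.02,"jaw":1}
    - {"tx":0.035,"ty":0,"tz":0,"rx":0,"ry":0,"rz":-0.045,"jaw":1}
    - {"tx":0.04,"ty":0,"tz":0,"rx":0,"ry":0,"rz":-0.07,"jaw":1}
    - {"tx":0.045,"ty":0,"tz":0,"rx":0,"ry":0,"rz":-0.095,"jaw":1}
    - {"tx":0.05,"ty":0,"tz":0,"rx":0,"ry":0,"rz":-0.12,"jaw":1}
    - {"tx":0.055,"ty":0,"tz":0,"rx":0,"ry":0,"rz":-0.145,"jaw":1}
    - {"tx":0.06,"ty":0,"tz":0,"rx":0,"ry":0,"rz":-0.17,"jaw":1}
    - {"tx":0.065,"ty":0,"tz":0,"rx":0,"ry":0,"rz":-0.197,"jaw":1}
    - {"tx":0.068,"ty":0,"tz":0,"rx":0,"ry":0,"rz":-0.197,"jaw":1}
    - {"tx":0.068,"ty":0,"tz":0,"rx":0,"ry":0,"rz":-0.197,"jaw":1}

```text
time: 7.85
position: [0.5232, -0.1373, 0.0346]
tool_rot: [-2.226, -2.216, -0.001]
ft_force: [1.3, -2.5, 2.4]
grip_width: 1.001
```

```bash
python3 -c "
from h import *
crop('scene',196,90,200,160,4,'pics/a8.png')
crop('top',200,130,180,130,4,'pics/a9.png')
go([.525,-.112,.034],89.7)"
```

```text
t [0.0252 0.0021 0.0003] r [-0.0007 -0.0006  0.0008] pos [ 0.5228 -0.1372  0.0343] tx yaw 89.74355639210641 f [ 1.0944 -2.2378  0.8616] 7.95
```

View pics/a8.png

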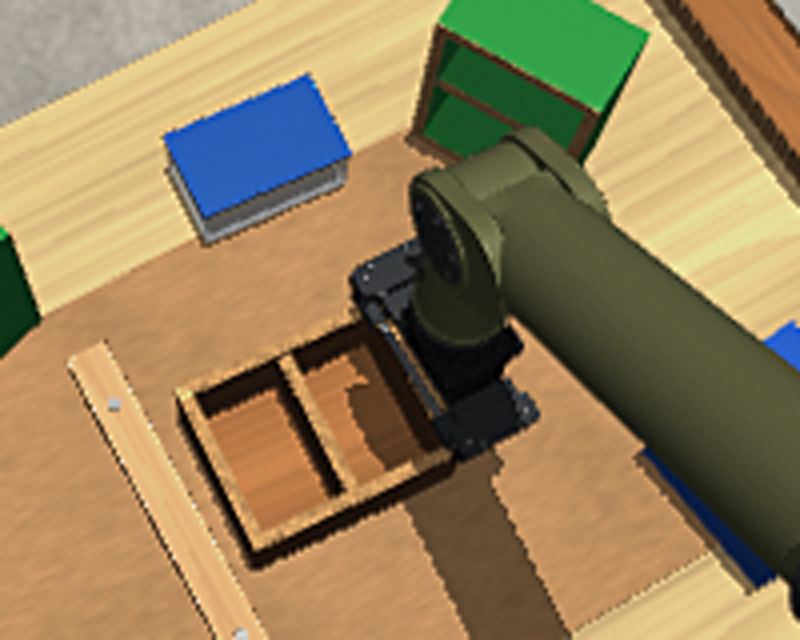

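View pics/a9.png

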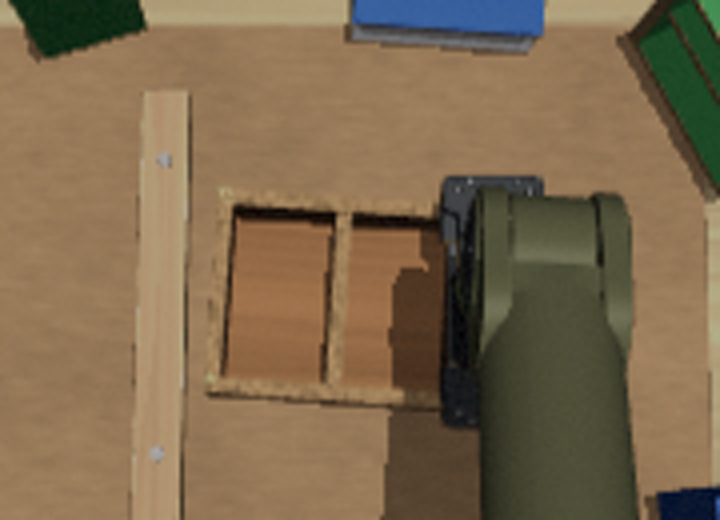

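Now about 25 mm short. The rim's left edge runs (220,188)–(207,388) in the top crop and the stop face (190,90)–(183,520).

```bash
python3 -c "
from h import *
def ang(n,pts,x0,y0,k,z):
  A=[p2w(n,x0+u/k-.5,y0+v/k-.5,z) for u,v in pts];d=A[0]-A[1];print(n,A,np.linalg.norm(d),np.degrees(np.arctan2(d[1],d[0])))
ang('top',[(220,188),(207,388)],200,130,4,.09)
ang('top',[(190,90),(183,520)],200,130,4,.03)
ang('scene',[(178,393),(254,550)],196,90,4,.09)
crop('top',240,165,50,75,8,'pics/b1.png')
crop('scene',232,170,60,75,8,'pics/b2.png')
"
```

```text
top [array([0.6189, 0.0714, 0.09  ]), array([0.462 , 0.0802, 0.09  ])] 0.1571763931180125 -3.230998647654429
top [array([0.7102, 0.0995, 0.03  ]), array([0.3583, 0.1016, 0.03  ])] 0.3518539329578761 -0.3516658556341635
scene [array([0.6125, 0.0714, 0.09  ]), array([0.4593, 0.0827, 0.09  ])] 0.1535608235762854 -4.217124031340511
```

View pics/b1.png

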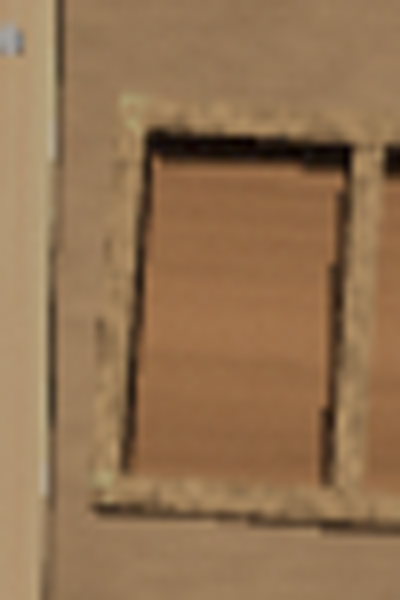

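View pics/b2.png

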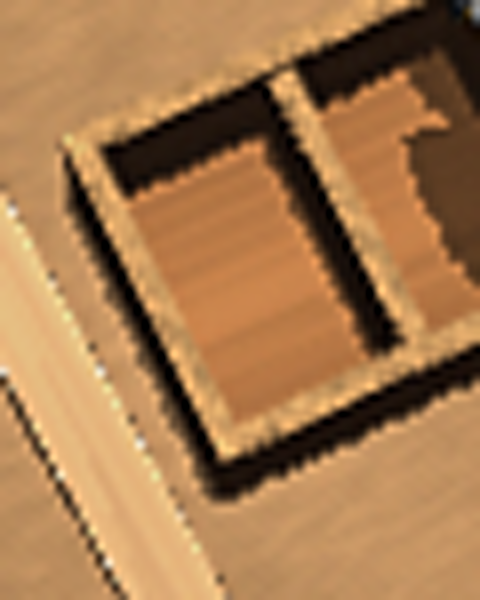

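It's still about 3° askew, with the -x corner leading. Pushing straight on with both fingers should square it against the stop.

carry_out:
  commands:
    - {"tx":0.005,"ty":0,"tz":0,"rx":0,"ry":0,"rz":0,"jaw":1}
    - {"tx":0.01,"ty":0,"tz":0,"rx":0,"ry":0,"rz":0,"jaw":1}
    - {"tx":0.015,"ty":0,"tz":0,"rx":0,"ry":0,"rz":0,"jaw":1}
    - {"tx":0.019,"ty":0,"tz":0,"rx":0,"ry":0,"rz":0,"jaw":1}
    - {"tx":0.022,"ty":0,"tz":0,"rx":0,"ry":0,"rz":0,"jaw":1}
    - {"tx":0.024,"ty":0,"tz":0,"rx":0,"ry":0,"rz":0,"jaw":1}
    - {"tx":0.025,"ty":0,"tz":0,"rx":0,"ry":0,"rz":0,"jaw":1}
    - {"tx":0.026,"ty":0,"tz":0,"rx":0,"ry":0,"rz":0,"jaw":1}
    - {"tx":0.026,"ty":0,"tz":0,"rx":0,"ry":0,"rz":0,"jaw":1}

```text
time: 9.18
position: [0.5228, -0.1117, 0.0344]
tool_rot: [-2.226, -2.216, 0.001]
ft_force: [-0.8, -2.6, -2.6]
grip_width: 1.003
```

```bash
python3 -c "
from h import *
go([.525,-.109,.034],89.7)
crop('top',240,165,50,75,8,'pics/b3.png')
crop('scene',222,170,60,75,8,'pics/b4.png')
"
```

```text
t [0.0027 0.0022 0.0004] r [-0.0008 -0.0001  0.0004] pos [ 0.5228 -0.1117  0.0344] tx yaw 89.72341941719714 f [-0.7699 -2.6422 -2.5548] 9.175
```

View pics/b3.png

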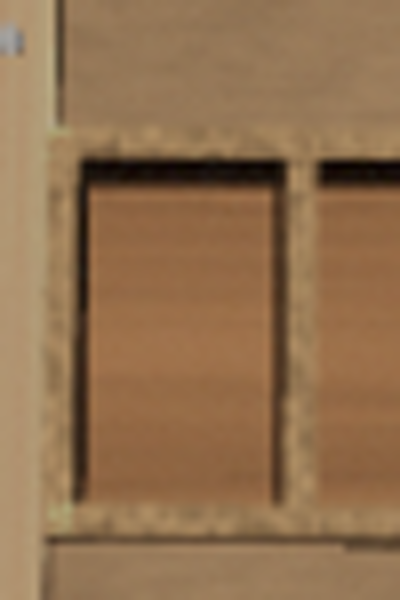

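View pics/b4.png

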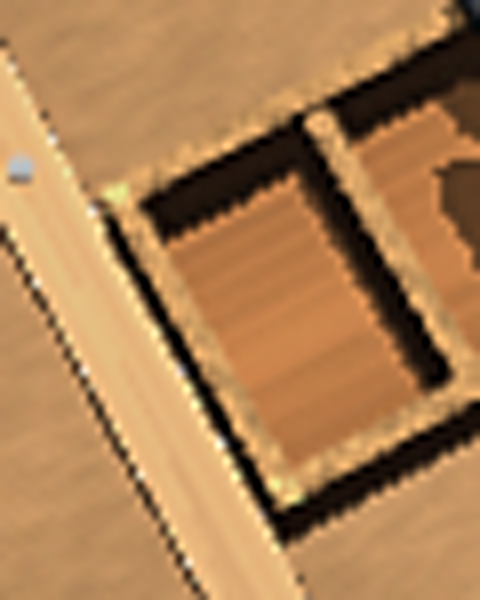

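It's nearly square and almost touching, and the force is still only sliding friction. I'll press on in small steps until the force rises.

carry_out:
  commands:
    - {"tx":0.001,"ty":0,"tz":0,"rx":0,"ry":0,"rz":0,"jaw":1}
    - {"tx":0.002,"ty":0,"tz":0,"rx":0,"ry":0,"rz":0,"jaw":1}
    - {"tx":0.003,"ty":0,"tz":0,"rx":0,"ry":0,"rz":0,"jaw":1}
    - {"tx":0.003,"ty":0,"tz":0,"rx":0,"ry":0,"rz":0,"jaw":1}

```text
time: 9.78
position: [0.5227, -0.111, 0.0345]
tool_rot: [2.228, 2.213, -0.004]
ft_force: [-2.4, -6.1, -1.1]
grip_width: 0.996
```

carry_out:
  commands:
    - {"tx":0.001,"ty":0,"tz":0,"rx":0,"ry":0,"rz":0,"jaw":1}
    - {"tx":0.002,"ty":0,"tz":0,"rx":0,"ry":0,"rz":0,"jaw":1}
    - {"tx":0.003,"ty":0,"tz":0,"rx":0,"ry":0,"rz":0,"jaw":1}
    - {"tx":0.003,"ty":0,"tz":0,"rx":0,"ry":0,"rz":0,"jaw":1}

```text
time: 10.28
position: [0.5222, -0.1108, 0.0347]
tool_rot: [2.229, 2.21, -0.008]
ft_force: [-2.8, -12.5, 0.6]
grip_width: 0.999
```

```bash
python3 -c "
from h import *
go([.525,-.109,.034],89.7);print(ctrl.get_state()['torque'])
crop('top',240,165,50,75,8,'pics/b5.png')
crop('scene',222,170,60,75,8,'pics/b6.png')
"
```

```text
t [0.0019 0.0028 0.0006] r [-0.0016  0.0054 -0.0036] pos [ 0.5222 -0.1108  0.0347] tx yaw 89.4959503474744 f [ -2.8488 -12.5444   0.559 ] 10.275
[-2.2404  0.3473 -0.1226]
```

View pics/b5.png

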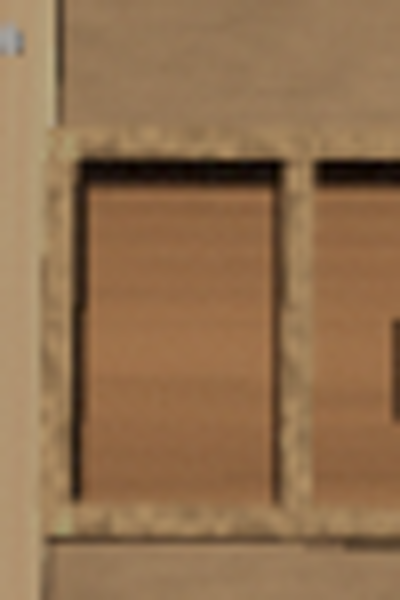

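View pics/b6.png

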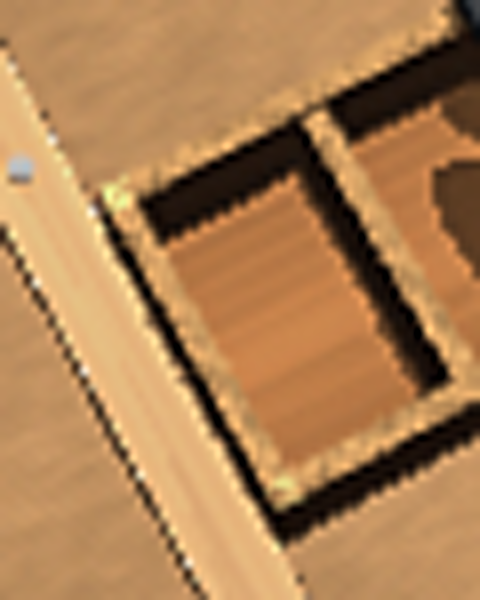

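It looks flush, and the force rises with no further motion. I'll back off, then press once with closed fingers at mid-width so that any leftover skew settles on both corners.

carry_out:
  commands:
    - {"tx":-0.01,"ty":0,"tz":0,"rx":0,"ry":0,"rz":0,"jaw":1}
    - {"tx":-0.025,"ty":0,"tz":0,"rx":0,"ry":0,"rz":0,"jaw":1}
    - {"tx":-0.035,"ty":0,"tz":0,"rx":0,"ry":0,"rz":0,"jaw":0}
    - {"tx":-0.035,"ty":0,"tz":0,"rx":0,"ry":0,"rz":0,"jaw":0}
    - {"tx":-0.035,"ty":0,"tz":0,"rx":0,"ry":0,"rz":0,"jaw":0}
    - {"tx":-0.035,"ty":0,"tz":0,"rx":0,"ry":0,"rz":0,"jaw":0}
    - {"tx":-0.035,"ty":0,"tz":0,"rx":0,"ry":0,"rz":0,"jaw":0}
    - {"tx":-0.035,"ty":0,"tz":0,"rx":0,"ry":0,"rz":0,"jaw":0}

```text
time: 11.38
position: [0.5231, -0.1406, 0.0346]
tool_rot: [2.227, 2.216, -0.0]
ft_force: [0.4, 0.3, 0.1]
grip_width: 0.401
```

```bash
python3 -c "
from h import *
A=[p2w('top',240+u/8-.5,165+v/8-.5,.09) for u,v in((51,128),(43,540))];print(A);d=A[0]-A[1];print(np.degrees(np.arctan2(d[1],d[0])))
A=[p2w('scene',222+u/8-.5,170+v/8-.5,.09) for u,v in((103,192),(282,505))];print(A);d=A[0]-A[1];print(np.degrees(np.arctan2(d[1],d[0])))
go([.536,-.12,.034],89.7)
crop('top',200,130,180,130,4,'pics/b7.png')
"
```

```text
[array([0.6062, 0.0984, 0.09  ]), array([0.4449, 0.0998, 0.09  ])]
-0.5197700739569389
[array([0.6038, 0.0984, 0.09  ]), array([0.4464, 0.0987, 0.09  ])]
-0.12364959048944038
t [0.0207 0.0128 0.0006] r [0.     0.0001 0.0006] pos [ 0.5231 -0.1406  0.0346] tx yaw 89.73344939980554 f [0.3913 0.2942 0.0799] 11.375
```

View pics/b7.png

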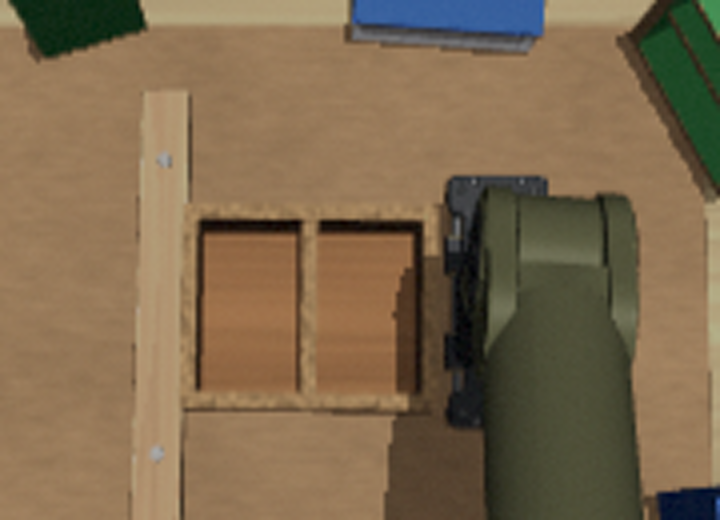

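carry_out:
  commands:
    - {"tx":0,"ty":0.002,"tz":0,"rx":0,"ry":0,"rz":0,"jaw":0}
    - {"tx":0,"ty":0.002,"tz":0,"rx":0,"ry":0,"rz":0,"jaw":0}
    - {"tx":0,"ty":0.002,"tz":0,"rx":0,"ry":0,"rz":0,"jaw":0}
    - {"tx":0.01,"ty":0.002,"tz":0,"rx":0,"ry":0,"rz":0,"jaw":0}
    - {"tx":0.02,"ty":0.002,"tz":0,"rx":0,"ry":0,"rz":0,"jaw":0}
    - {"tx":0.026,"ty":0.002,"tz":0,"rx":0,"ry":0,"rz":0,"jaw":0}
    - {"tx":0.029,"ty":0.002,"tz":0,"rx":0,"ry":0,"rz":0,"jaw":0}
    - {"tx":0.031,"ty":0.002,"tz":0,"rx":0,"ry":0,"rz":0,"jaw":0}
    - {"tx":0.033,"ty":0.002,"tz":0,"rx":0,"ry":0,"rz":0,"jaw":0}
    - {"tx":0.035,"ty":0.002,"tz":0,"rx":0,"ry":0,"rz":0,"jaw":0}
    - {"tx":0.036,"ty":0.002,"tz":0,"rx":0,"ry":0,"rz":0,"jaw":0}
    - {"tx":0.036,"ty":0.002,"tz":0,"rx":0,"ry":0,"rz":0,"jaw":0}

```text
time: 12.92
position: [0.5243, -0.1107, 0.0347]
tool_rot: [2.23, 2.209, -0.008]
ft_force: [-2.2, -11.0, 1.8]
grip_width: 0.002
```

The closed fingers stopped at the same place (y = -0.111) at 11 N, so the carcass is seated. I'll back off and lift clear.

carry_out:
  commands:
    - {"tx":-0.015,"ty":0,"tz":0,"rx":0,"ry":0,"rz":0,"jaw":0}
    - {"tx":-0.035,"ty":0,"tz":0,"rx":0,"ry":0,"rz":0,"jaw":0}
    - {"tx":-0.06,"ty":0,"tz":-0.02,"rx":0,"ry":0,"rz":0,"jaw":0}
    - {"tx":-0.08,"ty":0,"tz":-0.07,"rx":0,"ry":0,"rz":0,"jaw":0}
    - {"tx":-0.08,"ty":0,"tz":-0.12,"rx":0,"ry":0,"rz":0,"jaw":0}
    - {"tx":-0.08,"ty":0,"tz":-0.17,"rx":0,"ry":0,"rz":0,"jaw":0}
    - {"tx":-0.1,"ty":0,"tz":-0.22,"rx":0,"ry":0,"rz":0,"jaw":0}
    - {"tx":-0.12,"ty":0,"tz":-0.25,"rx":0,"ry":0,"rz":0,"jaw":0}
    - {"tx":-0.12,"ty":0,"tz":-0.25,"rx":0,"ry":0,"rz":0,"jaw":0}
    - {"tx":-0.12,"ty":0,"tz":-0.25,"rx":0,"ry":0,"rz":0,"jaw":0}

```text
time: 14.18
position: [0.5243, -0.2246, 0.2835]
tool_rot: [-2.226, -2.215, -0.0]
ft_force: [-0.4, -0.4, -0.5]
grip_width: 0.003
```

```bash
python3 -c "
from h import *
crop('top',240,165,70,75,8,'pics/d1.png')
crop('scene',222,170,70,75,8,'pics/d2.png')
cv2.imwrite('pics/d3.png',cv2.resize(get_image('scene')[:,:,::-1],(800,600)))
"
```

```text
(no output)
```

View pics/d1.png

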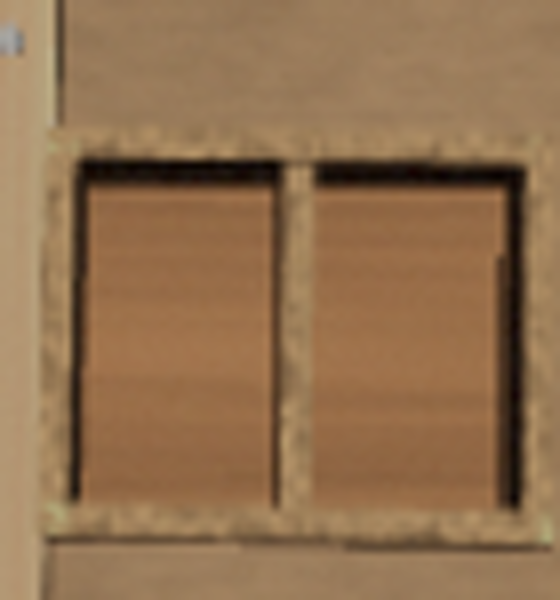

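View pics/d2.png

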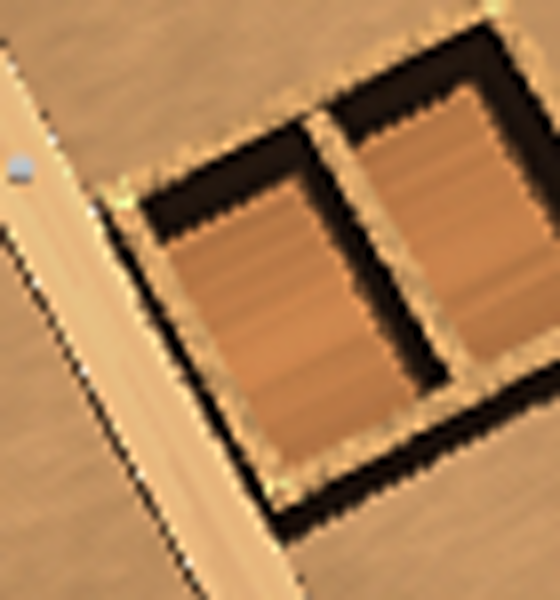

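View pics/d3.png

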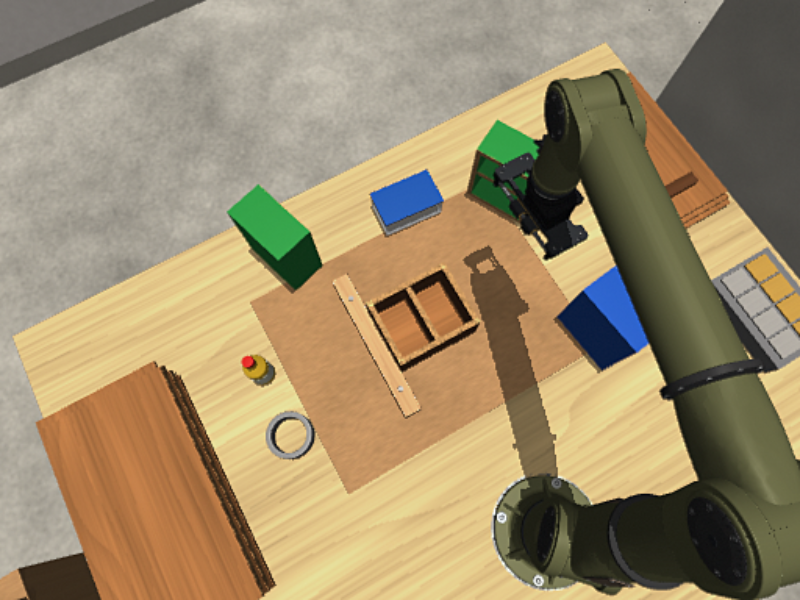

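The carcass lies open side up with its top panel along the stop. No gap shows in d1 (x≈45–50) or d2, where the panel's lower edge meets the batten. The bystanders are unmoved and the arm is clear.

```bash
python3 -c "
from h import *
for n,k in(('top',((51,128),(43,540))),('scene',((103,194),(280,507)))):
  x,y=(240,165) if n=='top' else (222,170)
  A=[p2w(n,x+u/8-.5,y+v/8-.5,.09) for u,v in k];d=A[0]-A[1];print(A,np.degrees(np.arctan2(d[1],d[0])))
print(ctrl.close_job())"
```

```text
[array([0.6062, 0.0984, 0.09  ]), array([0.4449, 0.0998, 0.09  ])] -0.5197700739569389
[array([0.603 , 0.0988, 0.09  ]), array([0.4461, 0.0999, 0.09  ])] -0.3847875616990736
the job is handed in; nothing more can be done
None
```

I pushed the dark wood carcass over its back edge onto its back. I then slid it to the stop with the open fingers while turning it square, and pressed it home once at mid-width with closed fingers. The job was handed in at about 14.3 s of the 64 s allowed.

- **Lying position:** the last pictures show it with the open front up and no visible gap along the stop.
- **Squareness:** the top panel measures -0.5° in the top view and -0.4° in the scene view. The stop face measures about -0.3°, so they agree within reading error.
- **Distance to the stop:** the top panel's upper edge measures y = 0.098–0.100 m and the stop face 0.100–0.102 m. That 1–2 mm difference is within the camera calibration error.
- **Contact:** both final pushes stopped at the same place (y = -0.111 m), at 11–12.5 N.
- **Bystanders:** in the scene picture the glue, tub and tape look unmoved. I checked them by eye and did not measure them.

My first move call was refused because its rows left out some keys, and nothing moved. After the turning push the carcass was still about 3° askew, and the final push against the stop squared it.

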